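# Feed a glaze jar into the dust box through its sprung flap

## Task

Stand the green-capped glaze jar on the sill of the dust box, between the low rails and in front of the orange double flap. Then push it in through the flap, deep enough that both leaves swing shut behind it, keeping it upright all the way. Leave the red and black jars where they are.

Things in the scene. Friction and masses are not known exactly. Their poses are not given: they have to be found in the camera images.
- green_jar_mid (a point): glaze test jar, upright, 49 mm in diameter, 64 mm tall, 60 to 130 g: round body up to 52 mm, then a green screw cap 45 mm in diameter, 12 mm high. Pale green body. This is the jar to put away. This point is its centre, 32 mm above its foot. It stands on the table at the start; which of the three jars stands where varies.
- red_jar_mid (a point): glaze test jar, upright, 49 mm in diameter, 64 mm tall, 60 to 130 g: round body up to 52 mm, then a red screw cap 45 mm in diameter, 12 mm high. Bystander. This point is its centre, 32 mm above its foot. It stands on the table at the start; which of the three jars stands where varies.
- black_jar_mid (a point): glaze test jar, upright, 49 mm in diameter, 64 mm tall, 60 to 130 g: round body up to 52 mm, then a black screw cap 45 mm in diameter, 12 mm high. Bystander. This point is its centre, 32 mm above its foot. It stands on the table at the start; which of the three jars stands where varies.
- dust_box: dust box, fixed: wooden box with a pale translucent top, a steel sill in front and an orange double flap. Origin: on the table under the middle of the shut flap. x = level push direction, into the box; y = left, looking along x; z up. Its hollow inside runs to the back wall at x = 150 mm, side walls at y = -65 and 65 mm, top at 195 mm
- sill (a point): where to stand the jar, on top of the sill (axes as the box): 75 mm before the flap, 10 mm above the table. The flat sill is 92 mm wide, runs from 123 mm before the flap up to it and goes on level as the box's floor. Two rails, tops 12 mm above the sill, leave 58 mm free between them from 88 to 3 mm before the flap and flare outward before that
- mouth (a point): middle of the bottom edge of the flap's opening, at floor level (10 mm above the table), on the outer face of the flap. The opening is 64 mm wide and 84 mm high; the jar slides through it on its foot, and shut fingers can follow it in
- lintel (a point): middle of the upper edge of the opening, 94 mm above the table. Its green roof is 6 mm thick, 88 mm wide and stands 25 mm proud of the box's face, which is 140 mm wide and rises to 195 mm. An upright tool cannot follow the jar under it: shut the fingers and lean the tool about 40 degrees, fingertips leading, pushing the jar about 30 mm above its foot
- inside (a point): where the jar's foot should end, on the box's floor, 55 mm behind the flap. The leaves can only close when the jar's centre is 46 mm or more behind the flap (50 to 60 is best), so the pushing fingertips must go 22 to 35 mm in past the flap, and then straight back out
- leaf_left (a joint): left leaf (at +y of the box's frame) of the orange double flap: upright panel 31 wide, 78 tall, 3 thick (mm), hinged on a vertical pin at y = +32 mm, x = 2 mm; 0 = shut, grows to 1.55 rad as it swings into the box; a light spring (under 1 N at the edge) shuts it
- leaf_right (a joint): right leaf (at -y), the mirror image, hinged at y = -32 mm: 0 = shut, grows to 1.55 rad as it swings into the box; a light spring shuts it
Mind the look-alikes: they are no part of the job. There is more than one size of the part that bears green_jar_mid; the job needs the smallest.

How it is judged (in metres and radians):
On the way:
1. the green-capped jar stands upright on the sill in front of the flap (x of green_jar_mid in the frame of dust_box between -0.125 and -0.02 m and y of green_jar_mid in the frame of dust_box between -0.02 and 0.02 m and z of green_jar_mid in the frame of dust_box between 0.036 and 0.047 m and angle between green_jar_mid's own z axis and vertical below 0.12 rad), for 0.2 s.
At the end, for the whole second after the job is handed in: the green-capped jar stands upright (within 0.12 rad) and at rest on the box's floor wholly behind the flap (its centre 35 to 130 mm beyond it), and both leaves are shut (under 0.1 rad) (x of green_jar_mid in the frame of dust_box between 0.035 and 0.13 m and y of green_jar_mid in the frame of dust_box between -0.05 and 0.05 m and z of green_jar_mid in the frame of dust_box between 0.036 and 0.048 m and angle between green_jar_mid's own z axis and vertical below 0.12 rad and value of joint each of leaf_left, leaf_right below 0.1 rad and linear speed of green_jar below 0.02 m/s); the robot touches nothing.
It fails at once if the green-capped jar is tipped by more than 0.5 rad (angle between green_jar_mid's own z axis and vertical above 0.5 rad).
It fails at once if the red-capped jar is moved by more than 20 mm (distance of red_jar_mid from where it was at the start of the episode above 0.02 m).
It fails at once if the black-capped jar is moved by more than 20 mm (distance of black_jar_mid from where it was at the start of the episode above 0.02 m).
It also fails if it takes over 51 s, if anything falls off the work surface, if the arm or the gripper's body presses on something with over 40 N, if the wrist force passes 120 N, or if a joint passes its speed limit or range.

## Robot

A 6-joint arm with a two-finger parallel gripper is mounted at the origin on the work surface; the furniture and walls round the work are solid. World frame = base frame: x ahead of the robot, y to its left, z up, the work surface at z = 0. Lengths are in mm, angles in degrees, forces in N, time in s.
With the tool pointing down it reaches from about 350 to 850 mm from the base axis. Payload 8.1 kg.
Tool frame: the origin (TCP) lies midway between the tips of the shut fingers; the grasp point (between the pads) lies 19 mm behind it (r.pinch_z is the distance from the TCP to the grasp point, in mm); z points along the fingers, y is the line along which they close (so a half turn about z gives the same grasp; the last joint's range is limited). The gripper opens to 85 mm and grips with 20 to 120 N. Pads are 22 mm wide; open, the fingers measure 114 mm over their backs; the gripper's body (76 mm by 85 mm) begins 54 mm behind the grasp point. The pads swing forward as they close: fully open they stand 13 mm farther back than shut.
Start: joints at [63.174, 7.471, 85.268, -0, 87.261, -4.893], TCP at [224.091, 556.587, 231.292] pointing down, gripper open.
Joint ranges: [-169.43, 169.43], [-51.17, 129.36], [1.28, 143.12], [-76.62, 256.62], [0, 156.53], [-152.29, 152.29]. Speed limits (degrees/s): [136.94, 136.94, 159.86, 180, 180, 180].

## Interface

Orientations are given as [roll, pitch, yaw] about the fixed x, y, z axes, in that order (R = Rz(yaw) Ry(pitch) Rx(roll)).
In Python, from bench import sensors, optics, job, r gives the robot as it stands.
- The arm moves only by the tool play_rows, never from a script. Its argument "motion" is a list that holds one entry, the list of rows, each a list of 6 numbers: the shift along the tool's x, y, z in cm, then the turn, a rotation vector about the tool's x, y, z in degrees. In form: [[[x, y, z, ax, ay, az], ...]]. A call has 1 to 5 rows; each row is the pose to reach, as a shift and turn from the pose commanded when the call began, along the tool's axes at that moment; what a row does not reach only later rows make up. A row lasts 1/10 s, in which the tool goes at most 50 mm and 8.59 degrees, less where a joint would pass 70% of its speed; a pose out of reach is approached as far as the arm can. A call with a gripper value outside its range is refused whole. "jaw" is the opening, from 0 (shut) to 1 (fully open), set as the call begins (left out, the last holds). The fingers move at their own pace and stop on an object; "squeeze" is the grip in N (left out, the last holds). Time passes only in rows, so rows that repeat a pose let the fingers close. It gives the time, the measured TCP pose, the force, the opening and the grip force at its end, in the units of the state.
- sensors.sense(): the state, without advancing time (a new reading comes with each control period).
- optics.snapshot(name): name is "scene" or "top" or "wrist"; returns a dict with "pixels" (420x560x3 uint8, red, green, blue), "mtx" (3x3 intrinsics, pixels), "R" (3x3) and "t" (3): a world point X has camera coordinates R X + t; the wrist camera has in their place "T_tool_cam" (4x4, takes a point from camera to tool coordinates, whose origin is the TCP and whose axes are the flange's). Camera axes: x right, y down, z forward; pixel columns grow to the right and rows downward; lengths in mm; the calibration is good to about 2 mm. A picture is of the moment at which its call begins: read the wrist's pose just before it. There is no depth.
- job.hand_in(): hands the job in; it is judged then, once.
The state is a dict: "time": time; "joint_pos": joint angles; "qd": joint speeds; "joint_efforts": joint torques, N m; "tool_pos": TCP position; "tcp_rot": TCP orientation; "ft_force": force on the tool from outside, world axes, zero at the start; "wrist_torque": the same for the moment, N m; "finger_gap": finger opening in mm; "grip_force": force on a finger pad.
Only numpy, scipy, OpenCV 4.12 (cv2) and the standard library are available. Lean on these libraries where they do the work, as an engineer would, in place of code of your own. Each camera call takes 0.05 s, during which the arm holds its last target. There are 200 camera calls.

## Working session

There is one attempt and no reset: what is moved stays moved. The work goes in short steps, Python scripts to look and compute and a tool call to move; the robot and the scene stay as the last step left them, time stands still between calls to the robot, and variables do not carry over. Pictures are saved under pics/ and viewed, at most 10 in all, crops included, and the job is handed in when it is done.

Besides the shell and the picture viewer there is one more tool, called after "Emit:" as name(argument=value, ...), one argument or row to a line, values as JSON. play_rows: Moves the arm, as the interface text tells. Its arguments: {"type":"object","properties":{"motion":{"type":"array","items":{"type":"array","items":{"type":"array","items":{"type":"number"}}}},"jaw":{"type":"number"},"squeeze":{"type":"number"}},"required":["motion"]}

```bash
mkdir -p pics; ls; python3 - <<'E'
from bench import sensors, optics, job, r
import cv2,numpy as np,pickle
s=sensors.sense();print(s)
d={}
for n in("scene","top"):
    p=optics.snapshot(n);d[n]=p
    cv2.imwrite(f"pics/{n}0.png",p["pixels"][:,:,::-1]);print(n,p["mtx"],p["R"],p["t"])
pickle.dump(d,open("cams.pkl","wb"))
E
```

```text
pics
{'time': 0.0, 'joint_pos': array([ 6.31745654e+01,  7.51610223e+00,  8.53290009e+01, -5.12667723e-04,
        8.72630365e+01, -4.89223473e+00]), 'qd': array([-0.01585425, -0.09225207, -0.06896181,  0.0530377 , -0.04907389,
        0.03356152]), 'joint_efforts': array([-1.82166226e-03, -5.69415450e+01, -5.00544298e+01, -4.16120429e-04,
        1.52724527e-02,  2.69598637e-07]), 'tool_pos': array([223.83682671, 556.08265811, 230.23675419]), 'tcp_rot': array([-1.79892211e+02, -8.71218102e-03,  1.58066817e+02]), 'ft_force': array([-0.61881525, -0.1137841 , -0.31237574]), 'wrist_torque': array([ 0.02063205, -0.02753086, -0.02176067]), 'grip_force': 0.0, 'finger_gap': 85.37425954763667}
scene [[449.13591349   0.         275.06041874]
 [  0.         449.13591349 217.09773807]
 [  0.           0.           1.        ]] [[-0.66164609 -0.74979265  0.00595301]
 [-0.42116332  0.36505884 -0.83027315]
 [ 0.6203595  -0.55185417 -0.55732491]] [381.19730227 211.77645192 645.57929299]
top [[526.2802218    0.         286.28065397]
 [  0.         526.2802218  213.11216657]
 [  0.           0.           1.        ]] [[ 0.0282776  -0.9995131   0.01318828]
 [-0.98253122 -0.03022007 -0.18362776]
 [ 0.18393691 -0.00776534 -0.98290738]] [  62.42650351  492.41775734 1011.80023782]
```

View pics/scene0.png

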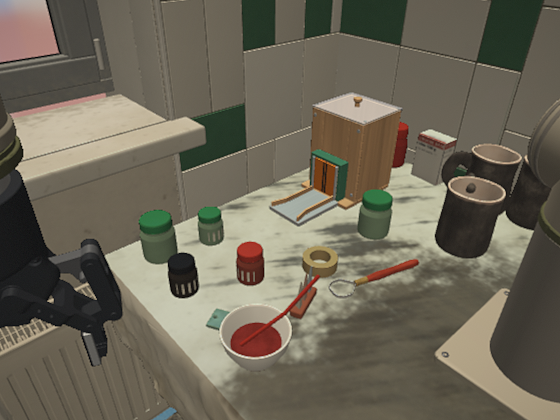

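View pics/top0.png

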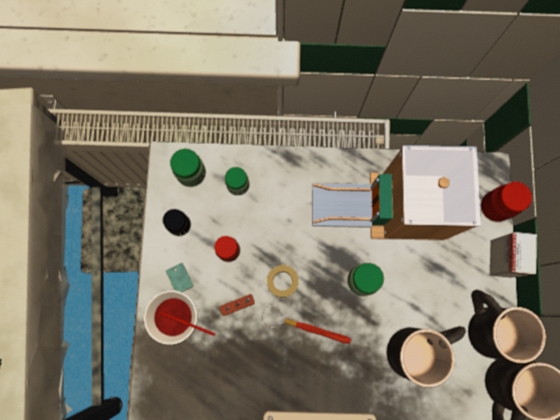

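The scene picture shows the small green jar at (210,226) beside two bigger ones at (158,237) and (375,214). The top view has its cap at (236,181), red at (227,248), black at (176,222), and the sill at (312–372, 185–225) with the box to its right. I'll enlarge these areas.

```bash
python3 - <<'E'
import cv2
a=cv2.imread("pics/top0.png")[140:260,160:410];cv2.imwrite("pics/topc.png",cv2.resize(a,None,fx=3.2,fy=3.2,interpolation=cv2.INTER_CUBIC))
a=cv2.imread("pics/scene0.png")[90:270,190:410];cv2.imwrite("pics/scenec.png",cv2.resize(a,None,fx=3.3,fy=3.3,interpolation=cv2.INTER_CUBIC))
E
```

```text
(no output)
```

View pics/topc.png

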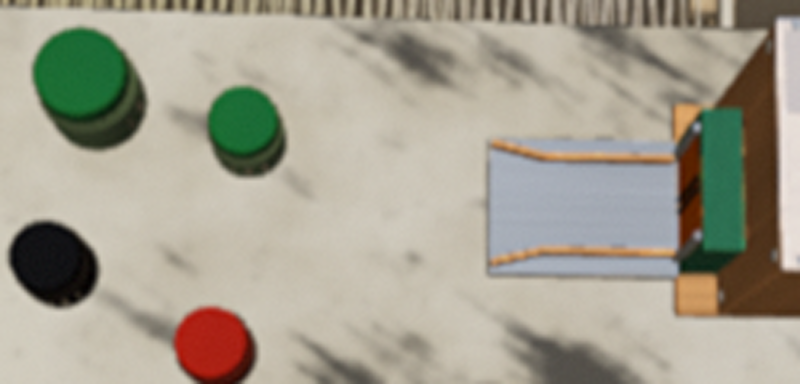

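View pics/scenec.png

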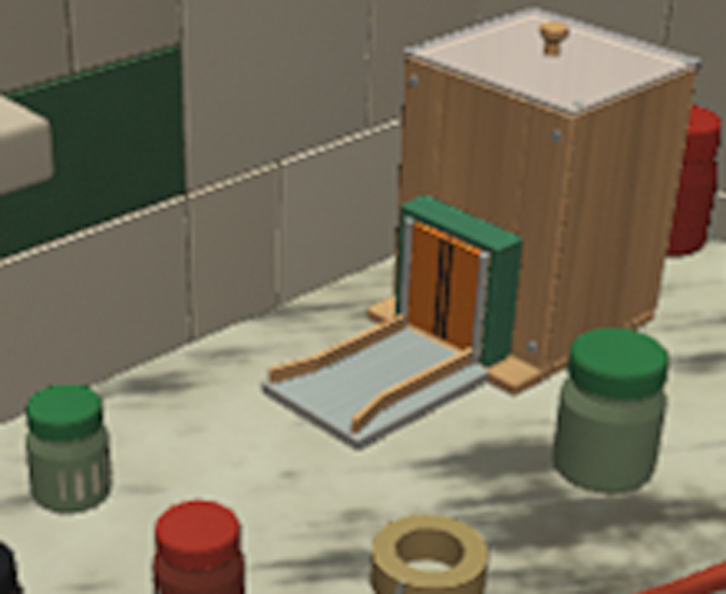

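The crop shows the green cap's top centred at crop (244,121), red at (213,344) and black at (47,257). The sill's front corners are at (489,141) and (489,274), and the rails run from (545,157) to (676,158) and from (543,250) to (680,254).

```bash
cat > h.py <<'E'
import numpy as np,pickle,cv2
d=pickle.load(open("cams.pkl","rb"))
def ray(c,u,v,z):
    p=d[c];k=np.linalg.inv(p["mtx"])@[u,v,1];D=p["R"].T@k;C=-p["R"].T@p["t"]
    return C+D*(z-C[2])/D[2]
T=lambda u,v,z:ray("top",160+u/3.2,140+v/3.2,z)
S=lambda u,v,z:ray("scene",190+u/3.3,90+v/3.3,z)
E
python3 - <<'E'
from h import *
np.set_printoptions(precision=1,suppress=True)
for n,f,u,v,z in [("green",T,244,121,64),("greenS",S,65,407,64),("red",T,213,341,64),("redS",S,199,526,64),("black",T,47,257,64),
 ("sillL",T,489,141,10),("sillR",T,489,274,10),("sillLS",S,265,385,10),("sillRS",S,360,445,10),
 ("rL1",T,545,157,22),("rL2",T,676,158,22),("rR1",T,543,250,22),("rR2",T,680,254,22),
 ("roofFL",T,704,109,100),("roofFR",T,681,268,100),("roofFRtop",T,703,252,100),("roofBL",T,743,109,100),("roofBR",T,744,250,100),
 ("rfLS",S,402,208,100),("rfRS",S,505,249,100),("rbR",S,521,238,100),("lidFL",S,405,52,195),("lidFR",S,572,115,195),("lidBR",S,698,65,195),
 ("flapbotmid",S,443,344,10)]:
  print(n,f(u,v,z))
E
```

```text
green [555.4 178.8  64. ]
greenS [554.1 185.2  64. ]
red [417.1 191.4  64. ]
redS [417.3 196.6  64. ]
black [465.7 295.5  64. ]
sillL [560.7  22.7  10. ]
sillR [472.3  21.   10. ]
sillLS [560.6  27.5  10. ]
sillRS [470.1  28.3  10. ]
rL1 [548.2 -13.1  22. ]
rL2 [550.2 -98.1  22. ]
rR1 [487.  -12.6  22. ]
rR2 [ 487.1 -100.6   22. ]
roofFL [ 562.5 -101.6  100. ]
roofFR [464.6 -87.5 100. ]
roofFRtop [ 474.7 -100.7  100. ]
roofBL [ 563.2 -125.3  100. ]
roofBR [ 476.6 -125.1  100. ]
rfLS [560.  -92.9 100. ]
rfRS [ 475.5 -100.2  100. ]
rbR [ 479.  -119.6  100. ]
lidFL [ 586.1 -115.1  195. ]
lidFR [ 447.  -114.5  195. ]
lidBR [ 447.6 -240.8  195. ]
flapbotmid [520.1 -99.1  10. ]
```

```bash
cat >> h.py <<'E'
from scipy.spatial.transform import Rotation as Ro
np.set_printoptions(precision=2,suppress=True)
def go(x,y,z,yaw=90,lean=0):
    "row for play_rows to reach TCP xyz, yaw, leaned about tool y by lean"
    from bench import sensors
    s=sensors.sense();R=Ro.from_euler('xyz',s["tcp_rot"],degrees=True)
    G=Ro.from_euler('xyz',[180,0,yaw],degrees=True)*Ro.from_euler('y',lean,degrees=True)
    sh=R.inv().apply(np.array([x,y,z])-s["tool_pos"])/10
    print("t",s["time"],"row",sh,(R.inv()*G).as_rotvec(degrees=True))
E
python3 -c "
from h import *
print(T(80,72,95),d['top']['R'].T@-d['top']['t'])
go(555,182,170,60)"
```

```text
[574.94 276.76  95.  ] [ 295.94   85.13 1084.1 ]
t 0.1 row [-44.69 -22.33   6.07] [-0.08  0.07 98.07]
```

Emit:
play_rows(
  motion=[
    [[-44.7,-22.3,6.0,0,0,68],[-44.7,-22.3,6.0,0,0,68],[-44.7,-22.3,6.0,0,0,68],[-44.7,-22.3,6.0,0,0,68],[-44.7,-22.3,6.0,0,0,68]],
  ],
  jaw=1,
)

```text
time: 0.6
tool_pos: [389.4, 369.1, 200.9]
tcp_rot: [-180.0, 0.0, 114.8]
ft_force: [0.6, 0.5, 0.7]
finger_gap: 85.3
grip_force: 0.0
```

```bash
python3 -c "
from h import *
go(555,182,170,90)"
```

```text
t 0.6 row [-23.92   7.2    3.09] [-0.02  0.01 24.76]
```

Emit:
play_rows(
  motion=[
    [[-22.5,6.8,3.0,0,0,22],[-22.5,6.8,3.0,0,0,22],[-22.5,6.8,3.0,0,0,22],[-22.5,6.8,3.0,0,0,22],[-22.5,6.8,3.0,0,0,22]],
  ],
)

```text
time: 1.1
tool_pos: [546.9, 193.2, 170.6]
tcp_rot: [-180.0, 0.0, 93.0]
ft_force: [0.3, 1.8, 0.3]
finger_gap: 85.5
grip_force: 0.0
```

Emit:
play_rows(
  motion=[
    [[0,0,0,0,0,0],[0,0,0,0,0,0],[0,0,0,0,0,0]],
  ],
)

```text
time: 1.4
tool_pos: [545.1, 196.5, 171.2]
tcp_rot: [-180.0, -0.0, 93.1]
ft_force: [-0.2, 0.2, 0.2]
finger_gap: 85.3
grip_force: 0.0
```

```bash
python3 - <<'E'
from h import *
go(555,182,170,90)
from bench import sensors,optics
s=sensors.sense();p=optics.snapshot("wrist");cv2.imwrite("pics/w1.png",p["pixels"][:,:,::-1])
pickle.dump((s,p),open("w1.pkl","wb"));print(s["tool_pos"],s["tcp_rot"],p["T_tool_cam"])
E
```

```text
t 1.4 row [-1.5   0.91  0.12] [-0.05 -0.01  3.12]
[545.13 196.5  171.22] [-179.96   -0.01   93.12] [[   0.     -0.95   -0.3    76.77]
 [   1.      0.     -0.     -0.53]
 [   0.     -0.3     0.95 -141.99]
 [   0.      0.      0.      1.  ]]
```

View pics/w1.png

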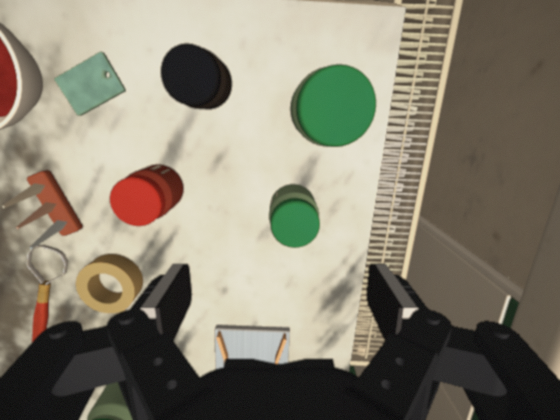

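The wrist view shows the green cap at (295,222), red at (138,200), and the sill's front corners at (215,327) and (290,327).

```bash
cat >> h.py <<'E'
def W(f,u,v,z):
    s,p=pickle.load(open(f,"rb"));M=np.array(p["T_tool_cam"]);R=Ro.from_euler('xyz',s["tcp_rot"],degrees=True).as_matrix()
    D=R@M[:3,:3]@np.linalg.inv(p["mtx"])@[u,v,1];C=R@M[:3,3]+s["tool_pos"]
    return C+D*(z-C[2])/D[2]
E
python3 - <<'E'
from h import *
for a in [(295,222,64),(138,200,64),(215,327,10),(290,327,10)]: print(W("w1.pkl",*a))
go(556,182,170,90)
E
```

```text
[559.45 183.02  64.  ]
[423.66 195.61  64.  ]
[477.15  24.43  10.  ]
[567.07  29.44  10.  ]
t 1.45 row [-1.54  1.01  0.14] [-0.02 -0.02  3.16]
```

Emit:
play_rows(
  motion=[
    [[-1.5,1.2,1,0,0,3.2],[-1.5,1.2,5,0,0,3.2],[-1.5,1.2,9,0,0,3.2],[-1.5,1.2,10,0,0,3.2],[-1.5,1.2,10,0,0,3.2]],
  ],
)

```text
time: 1.95
tool_pos: [556.6, 181.3, 69.2]
tcp_rot: [-179.7, 0.1, 89.9]
ft_force: [1.0, 0.1, -0.1]
finger_gap: 85.2
grip_force: 0.0
```

```bash
python3 - <<'E'
from h import *
go(557,182,18,90)
from bench import sensors,optics
s=sensors.sense();p=optics.snapshot("wrist");cv2.imwrite("pics/w2.png",p["pixels"][:,:,::-1])
pickle.dump((s,p),open("w2.pkl","wb"));print(s["tool_pos"],s["tcp_rot"])
E
```

```text
t 1.95 row [0.07 0.07 5.12] [-0.27  0.07 -0.11]
[556.58 181.33  69.21] [-179.73    0.07   89.89]
```

View pics/w2.png

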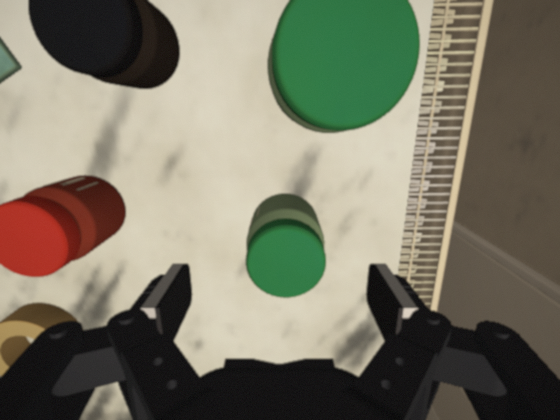

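The cap is now at (286,257) between the fingers at x=180 and 380, a few mm to the right of the middle.

```bash
python3 - <<'E'
from h import *
print(W("w2.pkl",286,257,64))
E
```

```text
[559.92 184.27  64.  ]
```

Shift +3 in x and +3 in y, then descend to TCP z≈18.

Emit:
play_rows(
  motion=[
    [[0.2,0.3,1,0,0,0],[0.2,0.3,3,0,0,0],[0.2,0.3,4.6,0,0,0],[0.2,0.3,5.1,0,0,0],[0.2,0.3,5.1,0,0,0]],
  ],
)

```text
time: 2.5
tool_pos: [561.0, 183.5, 19.8]
tcp_rot: [-179.9, 0.0, 89.9]
ft_force: [-0.3, -0.7, 1.2]
finger_gap: 85.3
grip_force: 0.0
```

Emit:
play_rows(
  motion=[
    [[0,0,0,0,0,0],[0,0,0,0,0,0],[0,0,0,0,0,0],[0,0,0,0,0,0],[0,0,0,0,0,0]],
  ],
  jaw=0,
  squeeze=30,
)

```text
time: 3.0
tool_pos: [562.2, 183.7, 21.7]
tcp_rot: [179.9, -0.0, 89.9]
ft_force: [-2.9, -1.1, 6.7]
finger_gap: 46.3
grip_force: 30.7
```

Emit:
play_rows(
  motion=[
    [[0,0,0,0,0,0],[0,0,0,0,0,0],[0,0,0,0,0,0]],
  ],
)

```text
time: 3.3
tool_pos: [562.2, 183.7, 21.7]
tcp_rot: [179.9, -0.0, 89.9]
ft_force: [-1.9, -0.1, 6.2]
finger_gap: 46.0
grip_force: 30.7
```

Emit:
play_rows(
  motion=[
    [[0,0,-0.5,0,0,0],[0,0,-1.5,0,0,0],[0,0,-2.5,0,0,0],[0,0,-3,0,0,0],[0,0,-3,0,0,0]],
  ],
)

```text
time: 3.8
tool_pos: [562.7, 183.8, 52.2]
tcp_rot: [179.8, -0.0, 89.9]
ft_force: [-0.5, -1.5, -0.8]
finger_gap: 46.2
grip_force: 31.0
```

```bash
python3 - <<'E'
from h import *
from bench import sensors,optics
s=sensors.sense();p=optics.snapshot("wrist");pickle.dump((s,p),open("w3.pkl","wb"))
q=optics.snapshot("scene")
a=cv2.resize(q["pixels"][150:290,130:270],(560,560),interpolation=cv2.INTER_CUBIC)
b=cv2.resize(p["pixels"][170:370,140:340+80],(230,560))
b=cv2.resize(p["pixels"][200:400,240:320],(224,560))
cv2.imwrite("pics/g3.png",np.hstack([a,b])[:,:,::-1])
E
```

```text
(no output)
```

View pics/g3.png

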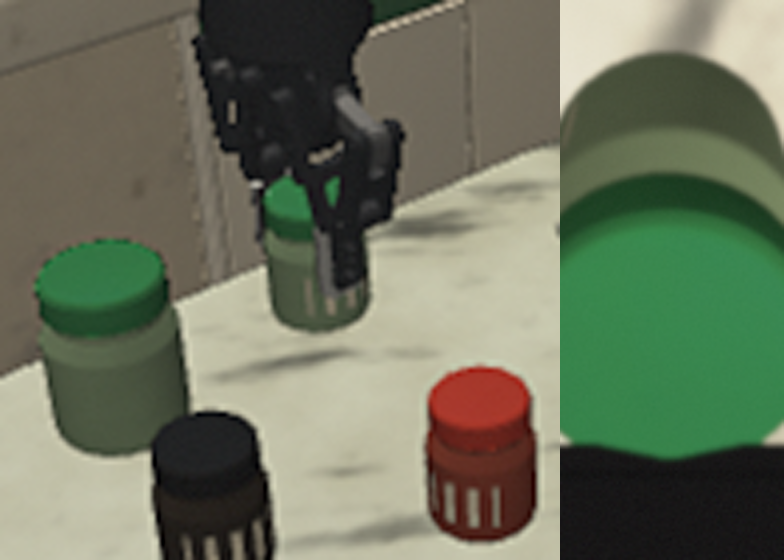

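The jar is lifted, upright and centred in the jaws. I'll carry it over the sill.

Emit:
play_rows(
  motion=[
    [[-3,-1,-2,0,0,0],[-7,-2,-3,0,0,0],[-11.5,-3,-3,0,0,0],[-16,-4,-3,0,0,0],[-19,-4,-3,0,0,0]],
  ],
)

```text
time: 4.4
tool_pos: [519.5, -8.7, 79.8]
tcp_rot: [-179.9, 0.0, 89.8]
ft_force: [-0.1, 0.5, -1.3]
finger_gap: 46.1
grip_force: 31.0
```

Emit:
play_rows(
  motion=[
    [[-0.5,0,0,0,0,0],[-1,0,0.5,0,0,0],[-1,0,1,0,0,0],[-1,0,1,0,0,0],[-1,0,1,0,0,0]],
  ],
)

```text
time: 4.9
tool_pos: [520.8, -15.2, 69.8]
tcp_rot: [-179.9, -0.0, 90.0]
ft_force: [0.1, -0.1, -0.9]
finger_gap: 46.0
grip_force: 31.1
```

```bash
python3 - <<'E'
from h import *
from bench import sensors,optics
s=sensors.sense();p=optics.snapshot("wrist");pickle.dump((s,p),open("w4.pkl","wb"));print(s["tool_pos"],s["tcp_rot"])
cv2.imwrite("pics/w4.png",cv2.resize(p["pixels"][150:420,150:430],None,fx=2.2,fy=2.2,interpolation=cv2.INTER_CUBIC)[:,:,::-1])
E
```

```text
[520.83 -15.24  69.85] [-179.93   -0.02   89.98]
```

View pics/w4.png

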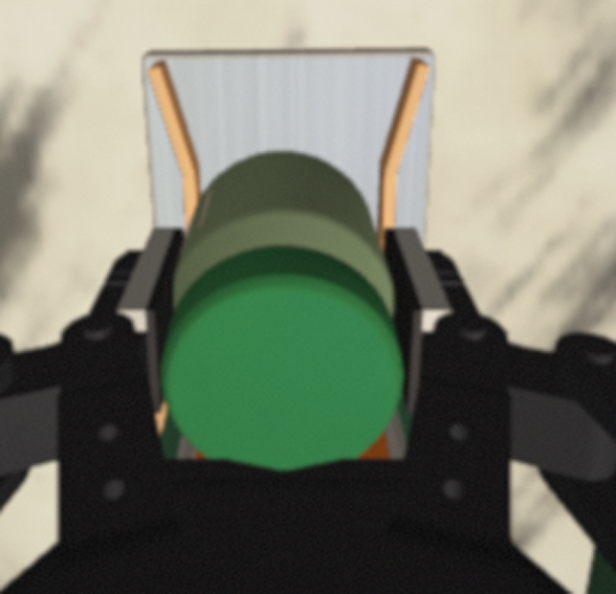

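The jar is over the sill: front corners at crop (145,52) and (432,50), inner bends of the rails at (198,163) and (384,163), cap centred at 284.

```bash
python3 - <<'E'
from h import *
for u,v,z in [(145,52,10),(432,50,10),(198,163,22),(384,163,22),(284,370,112)]: print(W("w4.pkl",150+u/2.2,150+v/2.2,z))
go(522,-18,32,90)
E
```

```text
[477.74  22.52  10.  ]
[565.81  23.15  10.  ]
[494.27  -9.34  22.  ]
[550.86  -9.32  22.  ]
[520.48 -15.01 112.  ]
t 4.95 row [-0.26  0.1   3.82] [-0.04 -0.01 -0.02]
```

Emit:
play_rows(
  motion=[
    [[-0.5,0.15,1,0,0,0],[-0.5,0.15,2.2,0,0,0],[-0.5,0.15,3.2,0,0,0],[-0.5,0.15,3.6,0,0,0],[-0.5,0.15,3.7,0,0,0]],
  ],
)

```text
time: 5.45
tool_pos: [521.7, -21.2, 32.1]
tcp_rot: [-179.9, -0.0, 89.9]
ft_force: [0.1, 0.1, -0.5]
finger_gap: 45.9
grip_force: 31.1
```

Emit:
play_rows(
  motion=[
    [[0,0,0.1,0,0,0],[0,0,0.1,0,0,0],[0,0,0.1,0,0,0]],
  ],
)

```text
time: 5.75
tool_pos: [523.1, -21.4, 32.9]
tcp_rot: [180.0, 0.0, 89.9]
ft_force: [-0.2, -0.0, -0.3]
finger_gap: 46.5
grip_force: 31.1
```

Emit:
play_rows(
  motion=[
    [[0,0,0.1,0,0,0],[0,0,0.2,0,0,0],[0,0,0.2,0,0,0]],
  ],
)

```text
time: 6.05
tool_pos: [523.2, -21.4, 31.7]
tcp_rot: [180.0, 0.0, 89.9]
ft_force: [-4.3, 0.3, 9.5]
finger_gap: 46.2
grip_force: 32.1
```

Contact at 9.5 N: the jar is standing on the sill. I'll ease off slightly and release.

Emit:
play_rows(
  motion=[
    [[0,0,-0.1,0,0,0],[0,0,-0.1,0,0,0],[0,0,-0.1,0,0,0]],
  ],
)

```text
time: 6.35
tool_pos: [523.0, -21.4, 31.8]
tcp_rot: [180.0, 0.0, 89.9]
ft_force: [-0.3, -0.3, 3.2]
finger_gap: 46.4
grip_force: 31.3
```

Emit:
play_rows(
  motion=[
    [[0,0,0,0,0,0],[0,0,0,0,0,0],[0,0,0,0,0,0],[0,0,0,0,0,0],[0,0,0,0,0,0]],
  ],
  jaw=1,
)

```text
time: 6.85
tool_pos: [522.6, -21.3, 31.4]
tcp_rot: [-180.0, -0.0, 89.9]
ft_force: [0.3, -0.1, -0.0]
finger_gap: 85.2
grip_force: 0.0
```

Emit:
play_rows(
  motion=[
    [[0,0,-1,0,0,0],[0,0,-4,0,0,0],[0,0,-8,0,0,0],[0,0,-12,0,0,0],[0,0,-12,0,0,0]],
  ],
)

```text
time: 7.35
tool_pos: [527.0, -21.9, 159.4]
tcp_rot: [179.3, 0.1, 89.9]
ft_force: [1.2, -0.5, 0.3]
finger_gap: 85.7
grip_force: 0.0
```

```bash
python3 - <<'E'
from h import *
from bench import sensors,optics
s=sensors.sense();p=optics.snapshot("wrist");pickle.dump((s,p),open("w5.pkl","wb"));print(s["tool_pos"],s["tcp_rot"],s["joint_pos"])
q=optics.snapshot("scene")
a=cv2.resize(q["pixels"][130:240,250:380],(520,440),interpolation=cv2.INTER_CUBIC)
b=cv2.resize(p["pixels"][200:420,210:350],(280,440),interpolation=cv2.INTER_CUBIC)
cv2.imwrite("pics/g5.png",np.hstack([a,b])[:,:,::-1])
E
```

```text
[526.96 -21.92 159.45] [179.33   0.09  89.9 ] [ -7.95  -1.85 102.49  -0.    78.67  -7.85]
```

View pics/g5.png

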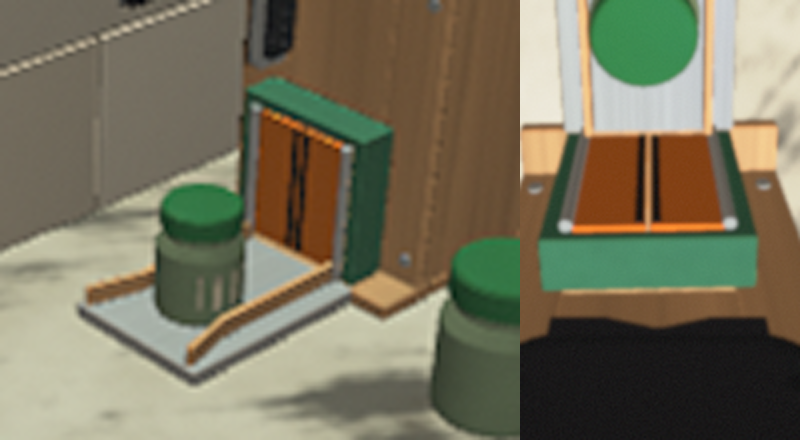

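The jar stands upright between the rails and the flap is shut. I'll locate the flap and roof edge from the wrist view (flap foot at crop (648,133), roof edge at (648,236)) and work out the lean.

```bash
python3 - <<'E'
from h import *
w=lambda u,v,z:W("w5.pkl",210+(u-520)/2,200+v/2,z)
for a in [(648,133,10),(648,228,88),(648,236,100),(648,288,100),(644,40,74),(540,236,100),(756,236,100)]: print(w(*a))
go(522,45,110,90,-40)
E
```

```text
[ 522.89 -102.87   10.  ]
[ 523.15 -104.77   88.  ]
[523.23 -99.5  100.  ]
[ 523.07 -124.62  100.  ]
[521.99 -26.68  74.  ]
[480.7  -99.07 100.  ]
[565.95 -99.94 100.  ]
t 7.45 row [ 6.65 -0.23  4.37] [  0.18 -39.97  -0.18]
```

Emit:
play_rows(
  motion=[
    [[2,-0.2,1,0,-8,0],[4,-0.3,2,0,-16,0],[6,-0.4,3,0,-24,0],[6.6,-0.4,4,0,-32,0],[6.6,-0.4,4,0,-40,0]],
  ],
  jaw=0,
)

```text
time: 7.95
tool_pos: [517.7, 45.8, 109.9]
tcp_rot: [-179.9, 40.4, 90.1]
ft_force: [-0.8, -0.9, -0.5]
finger_gap: 12.1
grip_force: 0.0
```

Emit:
play_rows(
  motion=[
    [[0,0,0,0,0,0],[0,0,0,0,0,0],[0,0,0,0,0,0]],
  ],
)

```text
time: 8.25
tool_pos: [519.1, 44.1, 112.0]
tcp_rot: [180.0, 39.8, 89.8]
ft_force: [0.5, -0.7, -0.8]
finger_gap: -0.0
grip_force: 0.0
```

```bash
python3 - <<'E'
from h import *
go(522.5,35,34,90,-40)
from bench import sensors;print(sensors.sense()["joint_pos"])
E
```

```text
t 8.25 row [4.3  0.34 6.57] [-0.08 -0.15 -0.15]
[ 23.15  16.61  97.19 -36.19  85.51  32.59]
```

Emit:
play_rows(
  motion=[
    [[1.2,0.35,1.6,0,0,0],[2.4,0.35,3.6,0,0,0],[3.6,0.35,5.5,0,0,0],[4.3,0.35,6.5,0,0,0],[4.3,0.35,6.5,0,0,0]],
  ],
)

```text
time: 8.75
tool_pos: [521.6, 34.4, 33.6]
tcp_rot: [-179.9, 40.0, 89.8]
ft_force: [-0.5, 0.1, 0.7]
finger_gap: -0.0
grip_force: 0.0
```

```bash
python3 - <<'E'
from h import *
go(522.5,10,34,90,-40)
go(522.5,-122,34,90,-40)
E
```

```text
t 8.75 row [-1.9   0.1   1.53] [-0.21 -0.04 -0.14]
t 8.75 row [-12.01   0.16  10.01] [-0.21 -0.04 -0.14]
```

Emit:
play_rows(
  motion=[
    [[-0.77,0.1,0.64,0,0,0],[-1.38,0.1,1.16,0,0,0],[-1.84,0.1,1.54,0,0,0],[-2.3,0.1,1.93,0,0,0],[-2.76,0.1,2.31,0,0,0]],
  ],
)

```text
time: 9.25
tool_pos: [523.5, -0.6, 34.5]
tcp_rot: [179.9, 40.0, 89.9]
ft_force: [0.0, 0.3, 0.4]
finger_gap: 0.2
grip_force: 0.4
```

Emit:
play_rows(
  motion=[
    [[-0.46,0,0.39,0,0,0],[-0.92,0,0.77,0,0,0],[-1.38,0,1.16,0,0,0],[-1.84,0,1.54,0,0,0],[-2.3,0,1.93,0,0,0]],
  ],
)

```text
time: 9.75
tool_pos: [523.2, -30.7, 34.1]
tcp_rot: [-180.0, 40.0, 89.9]
ft_force: [0.1, 0.3, 0.3]
finger_gap: -0.4
grip_force: 0.4
```

```bash
python3 - <<'E'
from h import *
go(522.8,-122,34,90,-40)
from bench import sensors,optics
q=optics.snapshot("scene");t=optics.snapshot("top")
a=cv2.resize(q["pixels"][120:240,250:380],(476,440),interpolation=cv2.INTER_CUBIC)
b=cv2.resize(t["pixels"][150:255,300:410],(320,440*320//461*1),interpolation=cv2.INTER_CUBIC)
b=cv2.copyMakeBorder(b,0,440-b.shape[0],0,0,0)
cv2.imwrite("pics/g6.png",np.hstack([a,b])[:,:,::-1])
E
```

```text
t 9.75 row [-6.99 -0.02  5.88] [-0.07  0.   -0.07]
```

View pics/g6.png

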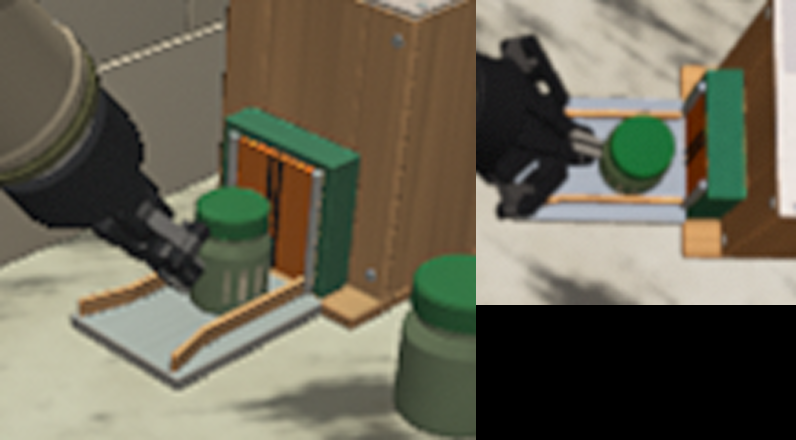

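The jar is being pushed upright and straight along the sill, with its cap at (641,148) in the top crop, just in front of the flap.

```bash
python3 - <<'E'
from h import *
print(ray("top",300+165/2.91,150+148/2.91,74))
E
```

```text
[513.7  -60.46  74.  ]
```

Emit:
play_rows(
  motion=[
    [[-0.46,0,0.39,0,0,0],[-0.92,0,0.77,0,0,0],[-1.38,0,1.16,0,0,0],[-1.84,0,1.54,0,0,0],[-2.3,0,1.93,0,0,0]],
  ],
)

```text
time: 10.35
tool_pos: [523.9, -60.3, 34.5]
tcp_rot: [179.9, 40.0, 89.9]
ft_force: [1.6, 3.3, 2.1]
finger_gap: 0.2
grip_force: 1.9
```

Emit:
play_rows(
  motion=[
    [[-0.46,0,0.39,0,0,0],[-0.92,0,0.77,0,0,0],[-1.38,0,1.16,0,0,0],[-1.84,0,1.54,0,0,0],[-2.3,0,1.93,0,0,0]],
  ],
)

```text
time: 10.85
tool_pos: [522.5, -91.0, 33.9]
tcp_rot: [-179.9, 40.0, 89.9]
ft_force: [-0.2, 2.1, 0.0]
finger_gap: 0.4
grip_force: 0.8
```

```bash
python3 - <<'E'
from h import *
go(522.8,-125,34,90,-40)
E
```

```text
t 10.85 row [-2.61  0.04  2.18] [-0.13  0.02 -0.07]
```

Emit:
play_rows(
  motion=[
    [[-0.46,0,0.39,0,0,0],[-0.92,0,0.77,0,0,0],[-1.38,0,1.16,0,0,0],[-1.84,0,1.54,0,0,0],[-2.2,0,1.84,0,0,0]],
  ],
)

```text
time: 11.35
tool_pos: [522.8, -119.6, 34.1]
tcp_rot: [-180.0, 40.0, 89.9]
ft_force: [-0.2, 2.3, 1.5]
finger_gap: 0.1
grip_force: 0.8
```

Emit:
play_rows(
  motion=[
    [[-0.2,0,0.17,0,0,0],[-0.4,0,0.34,0,0,0],[-0.5,0,0.42,0,0,0],[-0.5,0,0.42,0,0,0]],
  ],
)

```text
time: 11.75
tool_pos: [523.3, -123.7, 33.8]
tcp_rot: [179.9, 39.9, 89.9]
ft_force: [-2.7, 13.4, 1.5]
finger_gap: -0.5
grip_force: 0.2
```

Far enough in, and 13 N of contact has started. Straight back out.

Emit:
play_rows(
  motion=[
    [[0.46,0,-0.39,0,0,0],[1.2,0,-1.0,0,0,0],[2.3,0,-1.93,0,0,0],[3.5,0,-2.9,0,0,0],[5.0,0,-4.2,0,0,0]],
  ],
)

```text
time: 12.25
tool_pos: [522.5, -60.0, 33.9]
tcp_rot: [-179.9, 40.0, 89.9]
ft_force: [0.7, 0.2, 0.1]
finger_gap: -0.4
grip_force: 0.0
```

Emit:
play_rows(
  motion=[
    [[2,0,-1.7,0,0,0],[4,0,-3.4,0,0,0],[6,0,-5.0,0,0,0],[6.5,0,-8,0,0,0],[6.5,0,-11,0,0,0]],
  ],
)

```text
time: 12.75
tool_pos: [522.4, 61.7, 76.1]
tcp_rot: [-179.8, 40.1, 90.1]
ft_force: [0.7, -0.2, 1.0]
finger_gap: 0.5
grip_force: 0.0
```

Emit:
play_rows(
  motion=[
    [[0,0,0,0,0,0],[0,0,0,0,0,0],[0,0,0,0,0,0]],
  ],
)

```text
time: 13.05
tool_pos: [522.7, 59.8, 75.7]
tcp_rot: [-179.9, 40.0, 89.9]
ft_force: [-0.2, -0.6, 0.1]
finger_gap: 0.1
grip_force: 0.0
```

```bash
python3 - <<'E'
from h import *
from bench import optics
q=optics.snapshot("scene");p0=d["scene"]["pixels"].astype(int);p1=q["pixels"].astype(int)
# flap region vs. start (shut) picture, and dark/green pixel there
D=np.abs(p1-p0).sum(2)
r=D[155:196,313:337]; print("flap diff mean",r.mean(),"max",r.max()); 
for y in range(155,200,4): print(y,D[y,310:342:2])
t=optics.snapshot("top")["pixels"].astype(int);a=t[146:236,395:480];D2=np.abs(a-d["top"]["pixels"][146:236,395:480].astype(int)).sum(2)
ys,xs=np.where(D2>25);print(len(xs),xs.mean()+395 if len(xs) else 0,ys.mean()+146 if len(xs) else 0,D2.max())
if len(xs): print(ray("top",xs.mean()+395,ys.mean()+146,74))
E
```

```text
flap diff mean 7.0426829268292686 max 53
155 [7 7 4 2 4 9 7 8 4 2 5 8 7 4 6 6]
159 [ 6  5  6  8  7 10  7  3  6  4  5 10 10  5  5 10]
163 [ 9  3 11  5  6  8  3  3  7 10  6 21  4  5 11  3]
167 [ 5  8  6  8  5  6  4  4 13 10  4  5  5 19 28  0]
171 [ 4  5  9 10  5  6  6  5  2  4  9  8  7  6 11  2]
175 [ 0  7  6  5  6  5  6  3  3  5  5  4  5 17 15  2]
179 [ 4  5  4  5  5  7  2  8 12 10  2  4  8 19  4  6]
183 [ 4  9  3  2  8 10  6  4 11  5 10 10  7 16 11  3]
187 [ 4  5  4  3  5  8  7  3  9  7  4  6  7 12  7  2]
191 [ 9  7 10 10 12  9  4  6  9  3  4  5  8  5  2  4]
195 [13 10 13 11 14 13 12 11 16  6  5  9 10  4  8  8]
199 [12  9 11 10 10 11 12 12 12  3  7  4 10  3  4  3]
152 409.5131578947368 200.05921052631578 86
[ 518.55 -164.54   74.  ]
```

The flap pixels match the shut picture taken at the start, including the black centre gap. The jar shows through the top about 60 mm behind the flap, and the robot is clear.

```bash
python3 -c "
from bench import job
print(job.hand_in())"
```

```text
the job is handed in; nothing more can be done
None
```

I stood the small green-capped jar on the sill and pushed it in through the flap; the job is handed in, with no verdict returned. The last pictures put it about 60 mm behind the flap with both leaves shut; I could not see it directly inside the box, and never went near the red and black jars.

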